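# Close the glaze sample case

## Robot

A 6-joint arm with a two-finger parallel gripper is mounted at the origin on the work surface. World frame = base frame: x ahead of the robot, y to its left, z up, the work surface at z = 0. Lengths are in m, angles in rad, forces in N, time in s.
With the tool pointing down it reaches from about 0.375 to 0.925 m from the base axis. Payload 5.7 kg.
Tool frame: the origin (TCP) lies midway between the tips of the shut fingers; the grasp point (between the pads) lies 19 mm behind it; z points along the fingers, y is the line along which they close (so a half turn about z gives the same grasp; the last joint's range is limited). The gripper opens to 88 mm and grips with 3 to 60 N. Pads are 20 mm wide; open, the fingers measure 115 mm over their backs; the gripper's body (75 mm by 178 mm) begins 61 mm behind the grasp point.
Start: joints at [1.016, 0.359, 1.51, -0, 1.272, -0.115], TCP at [0.255, 0.543, 0.223] pointing down, gripper open.
Joint ranges: [-2.97, 2.97], [-1.01, 2.36], [0.21, 2.38], [-0.96, 4.11], [0.2, 2.71], [-2.98, 2.98]. Speed limits (rad/s): [2.39, 2.39, 3.14, 3.14, 3.14, 3.14].

## Interface

Orientations are given as a unit quaternion [x, y, z, w].
In Python, from bench import move_ptp, servo_line, goto_joints, move_gripper, sleep, inverse_kinematics, capture, PlanningError, close_job, spot_in, silhouettes, current_clock, current_joint_pos, current_qvel, current_joint_torque, current_position, current_orientation, current_force, current_torque, current_finger_gap, current_grip_force gives the robot as it stands. Calls block until the motion is done:
- move_ptp(position, orientation): joint-space move of the TCP to a pose.
- servo_line(position, orientation=None, rate=0.15, contact_N=None): straight line of the TCP; orientation=None keeps the orientation; rate is the mean speed in m/s. With contact_N (N) it stops when the force on the tool has changed by that much, and returns True; else False.
- goto_joints(angles): joint-space move.
- move_gripper(opening): finger opening in m; the grip force is fixed at half the most; returns when the fingers have stopped.
- sleep(seconds).
- inverse_kinematics(position, orientation): joint angles nearest the present ones, or None.
- capture(name): name is "scene" or "top"; returns a dict with "image" (384x512x3 uint8, blue, green, red), "range_z" (384x512 float32, m along the optical axis (not along the pixel's ray), 0 where there is no reading), "intrinsics" (3x3 intrinsics, pixels), "R" (3x3) and "t" (3): a world point X has camera coordinates R X + t. Camera axes: x right, y down, z forward; pixel columns grow to the right and rows downward; lengths in m; the calibration is good to about 2 mm. A picture is of the moment at which its call begins.
A pose or a line that the arm cannot do raises PlanningError and nothing moves.
- close_job(): hands the job in; it is judged then, once.
Trained networks look in the newest picture that a camera, given by its name, has taken for a name from the list of things; names that differ only in an ending like _2 or _b are one class to them, and where a whole thing is asked for, a point or a joint stands for the part that bears it (a point fixed in the world has none). Each returns a list of dicts, best first, with "conf" (0 to 1); they miss things now and then, are a little off and sometimes report something else, mostly with a low value. They report only what shows in the picture. A call takes as long as a camera call. They do not tell look-alikes from the thing itself.
- spot_in(camera, query): "xy" ([column, row] in pixels, amid what is visible of it).
- silhouettes(camera, query): "region" (384x512 bool, what is visible of it) and "xy" ([column, row] in pixels, amid what is visible of it).
Readings, each from a call of its own:
- current_clock(): time.
- current_joint_pos(): joint angles.
- current_qvel(): joint speeds.
- current_joint_torque(): joint torques, N m.
- current_position(): TCP position.
- current_orientation(): TCP orientation.
- current_force(): force on the tool from outside, world axes, zero at the start.
- current_torque(): the same for the moment, N m.
- current_finger_gap(): finger opening in m.
- current_grip_force(): force on a finger pad.
Only numpy, scipy, OpenCV 4.12 (cv2) and the standard library are available. Lean on these libraries where they do the work, as an engineer would, in place of code of your own. Each camera call takes 0.05 s, during which the arm holds its last target. There are 200 camera calls.

## Task

Put the glaze sample case away: first push the upright orange swatch flap down flat inside the case, then push the standing blue cover over until it is fully shut on top. Work only by pushing with shut or open fingers: do not pinch the flap or the cover, do not let the cover come down while the flap is still up, and leave the bottle, jar and cup standing where they are.

Things in the scene. Friction and masses are not known exactly. Their poses are not given: they have to be found in the camera images.
- case: plywood case fixed to the table, 240 (its x) x 220 (its y) x 70 mm high, open at the top, walls 10 mm thick; origin at the centre of its underside on the table, z up. The blue cover is hinged along its +y rim, the orange flap along the inside of its -y wall; both hinges run along the case's x. The push directions are therefore along the case's y
- flap_hinge (a point): middle of the flap's hinge axis, 95 mm from the case's centre towards its -y side, 54 mm above the table; axes as the case's
- flap_edge (a point): middle of the flap's free edge, on its orange back face. The flap is a board 200 mm long (case x), 130 mm from hinge to free edge, 8 mm thick (the back face lies 4 mm off the hinge axis); orange back towards the case's -y side when upright, white swatch face with mauve samples towards the cover
- flap (a joint): flap angle in rad: 0 lying flat in the case (orange back up, 58 mm above the table and 12 mm below the rim), 1.57 upright, limit 1.65. Push the orange back towards the case's +y side and down. Stiff hinge (about 0.2 Nm): it stays where it is left and does not fall by itself
- cover_hinge (a point): middle of the cover's hinge axis, 110 mm from the case's centre towards its +y side, at the rim, 70 mm above the table; axes as the case's
- cover_edge (a point): middle of the cover's free edge, on its blue outer face. The cover is a board 240 mm long (case x), 220 mm from hinge to free edge, 8 mm thick (the outer face lies 8 mm off the hinge axis), with a 4 mm grey lining inside
- cover (a joint): cover angle in rad: 0 shut (blue face up, 78 mm above the table), 1.57 upright, above that leaning outwards away from the case, limit 1.95. Push the blue outer face towards the case's -y side and down. Stiff hinge (about 0.6 Nm, cover 0.3 to 0.4 kg): it stays where it is left and must be pressed the whole way
- bottle_mid (a point): centre, half-way up, of a loose black bottle, diameter 40 mm, 90 mm tall, z up; leave alone
- jar_mid (a point): centre, half-way up, of a loose terracotta-brown jar with a pale label and a red cap, diameter 56 mm, 75 mm tall, z up; leave alone
- cup_mid (a point): centre, half-way up, of a loose blue cup, diameter 64 mm, 80 mm tall, z up; leave alone
There are look-alikes about, which are no part of the job. What is meant by the part that bears bottle_mid is not green or purple, and is the larger of those in its own colour.

How it is judged:
On the way, in this order (a step that is already met when the one before it is completed fails the run):
1. the flap is folded down flat while the cover still stands open (value of joint flap below 0.1 rad and value of joint cover above 0.9 rad), for 0.2 s.
2. the cover is swung shut over the flap (value of joint cover below 0.05 rad and value of joint flap below 0.1 rad), for 0.2 s.
At the end, for the whole second after the job is handed in: Cover within 0.05 rad of shut (about 11 mm at its free edge), flap within 0.1 rad of flat beneath it; bottle, jar and cup upright within 0.2 rad and within 30 mm of where they stood (all of step 2 and distance of each of bottle_mid, jar_mid, cup_mid from where it was at the start of the episode below 0.03 m and angle between each of bottle_mid, jar_mid, cup_mid's own z axis and vertical below 0.2 rad); the robot touches nothing.
It fails at once if the cover came down (below 0.9 rad) while the flap was still up (above 0.15 rad) (value of joint cover below 0.9 rad and value of joint flap above 0.15 rad).
It fails at once if the cover was pinched: fingers pressing on its outer face and its lining at once (contact force between the fingers and cover_c0 above 1 N and contact force between the fingers and cover_c1 above 1 N).
It fails at once if the flap was pinched: fingers pressing on its back and its swatch face at once (contact force between the fingers and flap_c0 above 1 N and contact force between the fingers and flap_c1 above 1 N).
It fails at once if the bottle, jar or cup was moved more than 30 mm, lifted or tipped (not (distance of each of bottle_mid, jar_mid, cup_mid from where it was at the start of the episode below 0.03 m and angle between each of bottle_mid, jar_mid, cup_mid's own z axis and vertical below 0.2 rad)).
It also fails if it takes over 64 s, if anything falls off the work surface, if the arm or the gripper's body presses on something with over 40 N, if the wrist force passes 120 N, or if a joint passes its speed limit or range.

## Working session

There is one attempt and no reset: what is moved stays moved. The work goes in short steps, each a Python script; the robot and the scene stay as the last script left them, time stands still between calls to the robot, and variables do not carry over. Pictures are saved under pics/ and viewed, at most 10 in all, crops included, and the job is handed in when it is done.

```bash
mkdir -p pics; cat > h.py <<'E'
import numpy as np, cv2
from bench import *
def back(c,mask):
    z=c["range_z"]; v,u=np.nonzero(mask&(z>0)); d=z[v,u]; K=c["intrinsics"]
    P=np.c_[(u-K[0,2])/K[0,0]*d,(v-K[1,2])/K[1,1]*d,d]
    return (P-c["t"])@c["R"]
E
python3 - <<'E'
from h import *
for n in("scene","top"):
    c=capture(n); cv2.imwrite(f"pics/{n}0.png",c["image"]); np.savez(f"{n}0.npz",**c)
    for q in("case","flap","cover","bottle_mid","jar_mid","cup_mid"):
        for s in silhouettes(n,q):
            P=back(c,s["region"])
            if len(P): print(n,q,round(s["conf"],2),np.round(s["xy"]),s["region"].sum(),"med",np.median(P,0).round(3),"lo",np.percentile(P,2,axis=0).round(3),"hi",np.percentile(P,98,axis=0).round(3))
E
```

```text
scene case 0.96 [273. 173.] 10342 med [0.601 0.028 0.069] lo [ 0.453 -0.08   0.01 ] hi [0.718 0.191 0.289]
scene flap 0.66 [249. 142.] 1956 med [ 0.62  -0.048  0.132] lo [ 0.522 -0.079  0.055] hi [ 0.706 -0.023  0.185]
scene cover 0.88 [319. 173.] 3036 med [0.565 0.162 0.216] lo [0.437 0.117 0.075] hi [0.666 0.196 0.29 ]
scene bottle_mid 0.97 [338. 248.] 355 med [0.562 0.278 0.061] lo [0.545 0.26  0.012] hi [0.572 0.291 0.092]
scene bottle_mid 0.61 [231. 236.] 799 med [0.761 0.122 0.05 ] lo [0.734 0.104 0.001] hi [0.79  0.165 0.082]
scene bottle_mid 0.55 [370. 272.] 438 med [0.535 0.357 0.059] lo [0.518 0.336 0.003] hi [0.545 0.372 0.091]
scene bottle_mid 0.31 [316. 179.] 2913 med [0.566 0.162 0.217] lo [0.442 0.12  0.08 ] hi [0.666 0.196 0.29 ]
scene jar_mid 0.82 [194. 135.] 512 med [ 0.721 -0.202  0.054] lo [ 0.695 -0.241  0.003] hi [ 0.744 -0.192  0.078]
scene cup_mid 0.87 [231. 237.] 755 med [0.76  0.124 0.05 ] lo [0.734 0.107 0.005] hi [0.79  0.165 0.082]
top case 0.58 [264. 217.] 8189 med [0.58  0.059 0.023] lo [ 0.452 -0.081  0.009] hi [0.709 0.178 0.289]
top flap 0.95 [306. 2
[... 235 characters left out ...]
0.146 0.233] lo [0.441 0.106 0.054] hi [0.662 0.191 0.291]
top bottle_mid 0.53 [191. 226.] 167 med [0.552 0.263 0.063] lo [0.536 0.25  0.019] hi [0.571 0.285 0.092]
top bottle_mid 0.52 [162. 235.] 188 med [0.526 0.342 0.061] lo [0.509 0.331 0.009] hi [0.545 0.361 0.092]
top bottle_mid 0.45 [138. 231.] 193 med [0.532 0.414 0.062] lo [0.515 0.403 0.018] hi [0.55  0.432 0.092]
top bottle_mid 0.42 [159. 261.] 103 med [0.457 0.35  0.048] lo [0.444 0.341 0.012] hi [0.47  0.362 0.074]
top jar_mid 0.74 [353. 174.] 348 med [ 0.713 -0.216  0.074] lo [ 0.691 -0.245  0.015] hi [ 0.739 -0.196  0.079]
top cup_mid 0.87 [239. 154.] 411 med [0.771 0.135 0.039] lo [ 0.733  0.104 -0.   ] hi [0.792 0.162 0.083]
```

View pics/scene0.png

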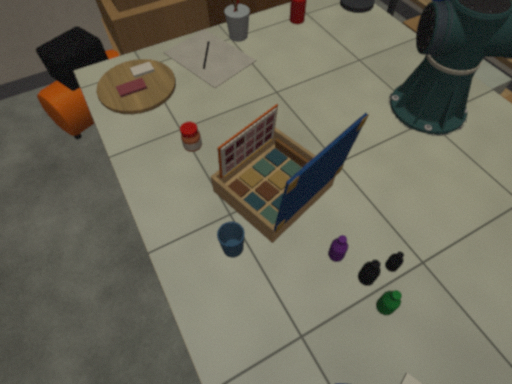

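View pics/top0.png

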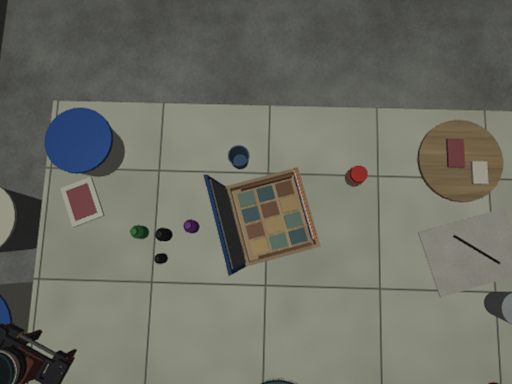

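The scene view shows the orange flap near (249,142), the blue cover near (319,173), the cup at (231,237), the jar at (191,135), and the larger black bottle at (370,272). A purple bottle (338,248) stands behind the cover. The top view shows the case at about (265,215), with the cover on its left and the flap on its right. Next I'll fit the case pose.

```bash
python3 - <<'E'
from h import *
for n in("scene","top"):
    c=capture(n); P=back(c,np.ones((384,512),bool))
    m=(P[:,2]>.062)&(P[:,2]<.076)&(abs(P[:,0]-.585)<.17)&(abs(P[:,1]-.055)<.17)
    Q=P[m].astype(np.float32); r=cv2.minAreaRect(Q[:,:2]*1000); print(n,"rim",m.sum(),r)
    for q in("flap","cover"):
        S=back(c,silhouettes(n,q)[0]["region"]); 
        for zl in ((.08,.11),(.11,.15),(.15,.18),(.18,.22),(.22,.26),(.27,.295)):
            T=S[(S[:,2]>zl[0])&(S[:,2]<zl[1])]
            if len(T)>15:
                vx,vy,x,y=cv2.fitLine(T[:,:2].astype(np.float32),cv2.DIST_HUBER,0,1e-4,1e-4).ravel()
                print(n,q,zl,len(T),"yaw",np.degrees(np.arctan(vy/vx)).round(1),"n-offset@16deg",np.median(T[:,:2]@[-.2756,.9613]).round(4),"along",np.percentile(T[:,:2]@[.9613,.2756],[2,98]).round(3),"zmed",np.median(T[:,2]).round(3))
E
```

```text
scene rim 912 ((621.6307373046875, 44.96752166748047), (319.8090515136719, 230.1304473876953), 16.37095832824707)
scene flap (0.08, 0.11) 374 yaw 16.2 n-offset@16deg -0.2197 along [0.484 0.673] zmed 0.095
scene flap (0.11, 0.15) 545 yaw 16.2 n-offset@16deg -0.2166 along [0.483 0.671] zmed 0.13
scene flap (0.15, 0.18) 543 yaw 16.5 n-offset@16deg -0.2139 along [0.483 0.672] zmed 0.167
scene flap (0.18, 0.22) 183 yaw 16.6 n-offset@16deg -0.2167 along [0.486 0.669] zmed 0.183
top rim 943 ((624.8592529296875, 38.78717803955078), (316.60009765625, 220.4173126220703), 16.30542755126953)
top flap (0.08, 0.11) 30 yaw 16.5 n-offset@16deg -0.2223 along [0.477 0.654] zmed 0.095
top flap (0.11, 0.15) 47 yaw 16.5 n-offset@16deg -0.2191 along [0.481 0.662] zmed 0.13
top flap (0.15, 0.18) 134 yaw 16.4 n-offset@16deg -0.2166 along [0.486 0.664] zmed 0.176
top flap (0.18, 0.22) 152 yaw 16.4 n-offset@16deg -0.2202 along [0.478 0.666] zmed 0.184
top cover (0.08, 0.11) 128 yaw 16.5 n-offset@16deg -0.026 along [0.458 0.682] zmed 0.096
top cover (0.11, 0.15) 215 yaw 16.4 n-offset@16deg -0.0223 along [0.459 0.688] zmed 0.13
top cover (0.15, 0.18) 178 yaw 16.6 n-offset@16deg -0.0186 along [0.457 0.685] zmed 0.165
top cover (0.18, 0.22) 268 yaw 16.4 n-offset@16deg -0.0146 along [0.457 0.687] zmed 0.201
top cover (0.22, 0.26) 297 yaw 16.5 n-offset@16deg -0.0102 along [0.457 0.686] zmed 0.241
top cover (0.27, 0.295) 684 yaw 16.2 n-offset@16deg -0.0008 along [0.458 0.685] zmed 0.287
```

```bash
cat >> h.py <<'E'
from scipy.spatial.transform import Rotation as Rn
YAW=np.radians(16.4); C=np.array([.5896,.0296,0])
u=np.array([np.cos(YAW),np.sin(YAW),0]); v=np.array([-np.sin(YAW),np.cos(YAW),0]); k=np.array([0,0,1.])
def pick(p):
    best=None
    for s in(1,-1):   # tool y = +-case x, tool z down
        q=Rn.from_matrix(np.c_[np.cross(s*u,-k),s*u,-k]).as_quat(); j=inverse_kinematics(p,q)
        if j is not None and (best is None or abs(j[5])<best[0]): best=(abs(j[5]),q,j)
    return best[1]
def W(y,z,x=0): return list(C+u*x+v*y+k*z)
E
python3 - <<'E'
from h import *
move_gripper(0.0)
q=pick(W(-.165,.3)); print(q)
p=current_position(); servo_line([p[0],p[1],.40],rate=.3)
move_ptp(W(-.165,.40),q)
servo_line(W(-.165,.154),rate=.25)
f0=np.array(current_force()); r=.1; w=.010
for th in np.r_[np.linspace(1.6,.1,11),-.05]:
    y=-.095+r*np.cos(th)-.004*np.sin(th)-w; z=.054+r*np.sin(th)+.004*np.cos(th)
    hit=servo_line(W(y,z),rate=.08,contact_N=12)
    print(th.round(2),hit,(np.array(current_force())-f0).round(1))
    if hit: break
p=current_position(); print(p,current_clock())
servo_line([p[0],p[1],.37],rate=.25)
for n in("top","scene"):
    c=capture(n); cv2.imwrite(f"pics/{n}1.png",c["image"])
    P=back(c,np.ones((384,512),bool)); L=np.c_[(P-C)@u,(P-C)@v,P[:,2]]
    for nm,a,b in(("flap",-.085,.03),("cov",.09,.17)):
        m=(abs(L[:,0])<.09)&(L[:,1]>a)&(L[:,1]<b)&(L[:,2]<.3)&(L[:,2]>.02); s=np.polyfit(L[m,1],L[m,2],1); print(n,nm,m.sum(),s.round(3),np.percentile(L[m,2],[5,50,95]).round(3))
E
```

```text
[ 0.5990236   0.80073137  0.         -0.        ]
1.6 False [0.2 0.7 0.2]
1.45 False [0.2 0.1 0.8]
1.3 False [-0.7  0.4  0.6]
1.15 False [-0.3  0.2  1.9]
1.0 False [-0.4 -0.5  0.2]
0.85 False [-0.4  0.2  0.7]
0.7 False [ 0.3 -0.2  0.9]
0.55 False [-0.3  0.1  1.3]
0.4 False [1.  0.  0.6]
0.25 False [1.  0.8 0.7]
0.1 False [-0.6 -0.2  0.8]
-0.05 True [-2.1 -0.1 10. ]
[0.59279783 0.0244488  0.05825909] 11.3167
top flap 464 [-0.002  0.059] [0.055 0.058 0.062]
top cov 848 [ 5.975 -0.514] [0.121 0.272 0.29 ]
scene flap 2493 [-0.027  0.057] [0.056 0.059 0.061]
scene cov 2325 [ 8.768 -0.963] [0.035 0.207 0.289]
```

View pics/scene1.png

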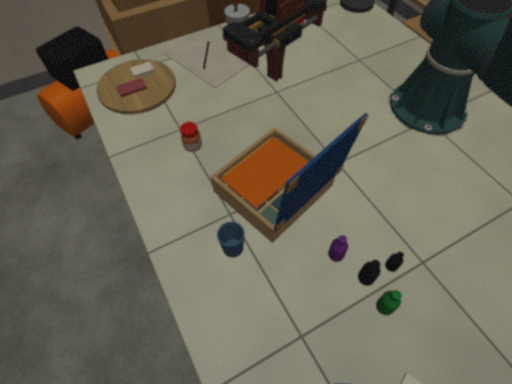

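The flap lies flat (58–59 mm, orange up at about (268,170)), the cover still stands at about (325,175), and the props haven't moved. Now the cover.

```bash
python3 - <<'E'
from h import *
q=pick(W(.21,.3)); p=current_position(); servo_line([p[0],p[1],.40],rate=.25)
move_ptp(W(.21,.40),q)
servo_line(W(.21,.255),rate=.25)
f0=np.array(current_force()); r=.185; w=.010
for th in np.r_[np.linspace(1.57,.1,12),.03,-.04]:
    y=.110-r*np.cos(th)+.008*np.sin(th)+w; z=.070+r*np.sin(th)+.008*np.cos(th)
    hit=servo_line(W(y,z),rate=.1,contact_N=25)
    print(th.round(2),hit,(np.array(current_force())-f0).round(1))
    if hit: break
sleep(.4); p=current_position(); print(p,current_clock())
servo_line([p[0],p[1],.37],rate=.25)
c=None
for n in("top","scene"):
    c=capture(n); cv2.imwrite(f"pics/{n}2.png",c["image"])
    P=back(c,np.ones((384,512),bool)); L=np.c_[(P-C)@u,(P-C)@v,P[:,2]]
    m=(abs(L[:,0])<.1)&(abs(L[:,1])<.1)&(L[:,2]<.3); print(n,m.sum(),np.polyfit(L[m,1],L[m,2],1).round(3),np.percentile(L[m,2],[5,50,95]).round(3))
E
```

```text
1.57 False [ 0.  -0.1  0.2]
1.44 False [-0.1 -0.9  0.3]
1.3 False [-0.6  0.9  0.3]
1.17 False [-0.3 -1.   1.3]
1.04 False [ 0.4  0.3 -0.3]
0.9 False [-1.2 -0.7 -1. ]
0.77 False [-0.8 -0.   0.3]
0.63 False [-0.  -0.2  0.9]
0.5 False [ 0.3 -1.3 -0.3]
0.37 False [-0.6 -0.2  1.3]
0.23 False [-0.1 -0.7 -0.3]
0.1 False [-0.1 -0.7  0.4]
0.03 False [-0.4 -0.1  0.7]
-0.04 True [-4.7  1.4 18.6]
[ 0.60976285 -0.03283219  0.07819699] 20.95
top 3172 [-0.     0.079] [0.075 0.079 0.082]
scene 4996 [0.    0.079] [0.077 0.079 0.081]
```

View pics/scene2.png

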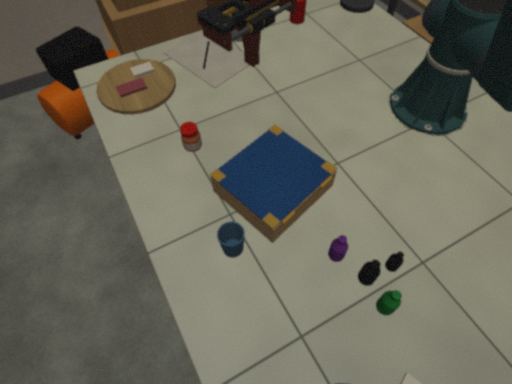

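The cover is shut and level at 79 mm, with its blue face at about (275,178). The bottle, jar and cup are where they were, and the arm is clear.

```bash
python3 -c "
from bench import *
print(close_job())"
```

```text
the job is handed in; nothing more can be done
None
```

The flap is folded flat, the cover is fully shut over it, the bottle, jar and cup stand where they were, and the job is handed in; no verdict came back.

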